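Load a block through the one-way flap of a feed channel

TASK

Take the hardwood block that fits the feed channel (the narrow, tall one), lay it lengthwise in the channel's wide open end and push it through the sprung one-way flap, so that the flap snaps shut behind it. Keep pushing until you feel it press the spring buffer at the far end with a firm 10 newtons or so, hold that for half a second and never press the buffer with more than 20; then let go, leaving the block shut in behind the closed flap and the two other blocks where they lie.

Things in the scene. Friction and masses are not known exactly. Their poses are not given: they have to be found in the camera images.
- chute: Wooden feed channel fixed to the bench, x -150 to 225, y -45 to 45 mm in its frame. Origin: at bench level on the centre line, in the plane of the shut flap; +x = feed direction, z up. Plywood floor, top at z 6; side walls 10 thick, tops at z 22. Only the hold-down strips, buffer and end bracket, all beyond x 95, stand higher; the rest is open on top.
- infeed (a point): Middle of the wide infeed's floor, at x -92, z 6 mm of the chute; axes as the chute's. From x -150 to -60 the walls stand 64 mm apart, open at the end; from -60 to -15 they narrow to 48.5 mm, and stay so to x 165. The +y wall is missing from x -10 to 46, where the flap folds away.
- pocket (a point): Point on the channel floor at x 95, z 6 mm of the chute, where the covered pocket begins; axes as the chute's. From x 95 to 165 the walls rise to z 48 and carry two hold-down strips (z 48 to 54) with a slot between, y -17 to 17; a block can come in only lengthwise through the flap.
- flap (a joint): One-way flap: steel leaf 35 mm long, 4 thick, z 8 to 21 mm of the chute, on an upright hinge beside the channel. 0 = shut, square across the channel; opens in the feed direction only, to 1.5 rad; a light spring (1 to 4 N at the tip) shuts it.
- hinge (a point): Middle of the flap's hinge pin, at x 0, y 29, z 14.5 mm of the chute; the shut leaf reaches from here to y -6. A passing 45 mm block folds the leaf along its side, tip at about x 36, so the flap snaps shut once the block's rear end is beyond x 36 mm. Fingers more than 22 mm above the bench pass over the flap.
- stop: Steel end bracket, 15 x 60 x 44 mm; origin under its centre, at x 204.5, z 6 mm of the chute. Carries the spring buffer: a round rubber pad, 24 mm across, on the centre line at z 25 mm, facing the flap. Its screw setting is unknown: the untouched face stands anywhere from x 140 to 175 mm of the chute. It yields 0.5 mm per N from first touch, up to 14 mm, and springs back.
- work_block_centre (a point): Centre (half-way up) of the block to load: plain hardwood, 45 x 95 x 38 mm (x, y, z; its long axis is y), 0.06 to 0.11 kg, lying flat on the bench. Of the three blocks it is the narrowest and tallest.
- flat_block_centre (a point): Centre of a flat hardwood block, 50 x 120 x 22 mm (long axis y), too wide for the channel: a bystander.
- cork_block_centre (a point): Centre of a cork sanding block, 63 x 111 x 28 mm (long axis y), too wide for the channel: a bystander.
Not all that is in view belongs to the job. What is shaped like the part that bears work_block_centre but red or turquoise is not meant.

How it is judged:
On the way, in this order (a step that is already met when the one before it is completed fails the run):
1. the block is in the gate, holding the flap open (value of joint flap above 0.6 rad and x of work_block_centre in the frame of chute between -0.045 and 0.08 m and y of work_block_centre in the frame of chute between -0.012 and 0.012 m and z of work_block_centre in the frame of chute below 0.032 m), for 0.1 s.
2. the block, past the flap, is pressed on the buffer with 6 N or more for 0.3 s (contact force between work_block and stop above 6 N and x of work_block_centre in the frame of chute above 0.083 m), for 0.3 s.
At the end, for the whole second after the job is handed in: The flap is shut (within 0.1 rad), the block lies flat and at rest in the channel wholly beyond the flap (anywhere between flap and buffer), and it has been let go (value of joint flap below 0.1 rad and x of work_block_centre in the frame of chute between 0.046 and 0.135 m and y of work_block_centre in the frame of chute between -0.01 and 0.01 m and z of work_block_centre in the frame of chute between 0.02 and 0.031 m and linear speed of work_block below 0.01 m/s); the robot touches nothing.
It fails at once if the block presses the buffer or stop with more than 20 N (contact force between work_block and stop above 20 N).
It fails at once if the flat block is shifted by more than 30 mm (distance of flat_block_centre from where it was at the start of the episode above 0.03 m).
It fails at once if the cork block is shifted by more than 30 mm (distance of cork_block_centre from where it was at the start of the episode above 0.03 m).
It also fails if it takes over 54 s, if anything falls off the work surface, if the arm or the gripper's body presses on something with over 40 N, if the wrist force passes 120 N, or if a joint passes its speed limit or range.

ROBOT

A 6-joint arm with a two-finger parallel gripper is mounted at the origin on a cart in front of the work surface, level with it; the furniture and walls round the work are solid. World frame = base frame: x ahead of the robot, y to its left, z up, the work surface at z = 0. Lengths are in m, angles in rad, forces in N, time in s.
With the tool pointing down it reaches from about 0.35 to 0.975 m from the base axis. Payload 4.9 kg.
Tool frame: the origin (TCP) lies at the very end of the fingers, on their centre line; the grasp point (between the pads) lies 19 mm behind it (ctrl.grip_point_offset is the distance from the TCP to the grasp point, in m); z points along the fingers, y is the line along which they close (so a half turn about z gives the same grasp; the last joint's range is limited). The gripper opens to 85 mm and grips with 20 to 120 N. Pads are 22 mm wide; open, the fingers measure 114 mm over their backs; the gripper's body (76 mm by 85 mm) begins 54 mm behind the grasp point. The pads swing forward as they close: fully open they stand 13 mm farther back than shut.
Start: joints at [-1.324, 0.053, 1.613, -0, 1.476, -0.119], TCP at [0.224, -0.584, 0.231] pointing down, gripper open.
Joint ranges: [-3.01, 3.01], [-1.01, 2.22], [0.06, 2.58], [-1.02, 4.17], [0.09, 2.62], [-3.14, 3.14]. Speed limits (rad/s): [2.57, 2.57, 3.14, 3.14, 3.14, 3.14].

INTERFACE

Orientations are given as a rotation vector (axis times angle).
In Python, from station import ctrl gives the robot as it stands.
- The arm moves only by the tool send_rows, never from a script. Its argument "rows" is a list of rows, each a list of 3 entries, a list of its own where there are three numbers: the finger opening in cm, from 0 to 8.54, then the shift along the tool's x, y, z in cm, then the turn about the tool's z in degrees. A call has 1 to 10 rows; each row shifts and turns the commanded pose from where the row before left it, along the tool's axes as they then stand; what a row does not reach is not made up. A row lasts 1/8 s, in which the tool goes at most 62.5 mm and 10.7 degrees, less where a joint would pass 70% of its speed; a pose out of reach is approached as far as the arm can. A call with a gripper value outside its range is refused whole. The fingers move at their own pace and stop on an object; "newtons" is the grip in N (left out, the last holds). Time passes only in rows, so rows that do not move let the fingers close. It gives the time, the measured TCP pose, the force, the opening and the grip force at its end, in the units of the state.
- ctrl.get_obs(): the state, without advancing time (a new reading comes with each control period).
- ctrl.get_image(name): name is "side" or "top"; returns a dict with "frame" (420x560x3 uint8, red, green, blue), "range_z" (420x560 float32, m along the optical axis (not along the pixel's ray), 0 where there is no reading), "fx", "fy", "cx", "cy" (pixels), "k1" (the pictures are not rectified: a ray, as slopes to the right and down, at radius r is drawn at 1 + k1 r^2 times it, then the intrinsics apply), "cam_to_world" (4x4, takes a point from camera to world coordinates). Camera axes: x right, y down, z forward; pixel columns grow to the right and rows downward; lengths in m; the calibration is good to about 2 mm. A picture is of the moment at which its call begins.
- ctrl.finish_job(): hands the job in; it is judged then, once.
The state is a dict: "t": time; "q": joint angles; "dq": joint speeds; "effort": joint torques, N m; "tool_pos": TCP position; "tool_rot": TCP orientation; "contact_force": force on the tool from outside, world axes, zero at the start; "wrist_torque": the same for the moment, N m; "opening": finger opening in m; "grip_force": force on a finger pad.
Only numpy, scipy, OpenCV 4.12 (cv2) and the standard library are available. Lean on these libraries where they do the work, as an engineer would, in place of code of your own. Each camera call takes 0.05 s, during which the arm holds its last target. There are 200 camera calls.

## Working session

There is one attempt and no reset: what is moved stays moved. The work goes in short steps, Python scripts to look and compute and a tool call to move; the robot and the scene stay as the last step left them, time stands still between calls to the robot, and variables do not carry over. Pictures are saved under pics/ and viewed, at most 10 in all, crops included, and the job is handed in when it is done.

Besides the shell and the picture viewer there is one more tool, called after "Emit:" by a JSON object that holds its "op" and its "data". send_rows: Moves the arm, as the interface text tells. Its arguments: {"type":"object","properties":{"rows":{"type":"array","items":{"type":"array"}},"newtons":{"type":"number"}},"required":["rows"]}

```bash
mkdir -p pics; ls; python3 - <<'E'
from station import ctrl
import cv2,numpy as np
for n in("top","side"):
    d=ctrl.get_image(n); np.savez(f"pics/{n}0.npz",**d)
    cv2.imwrite(f"pics/{n}0.png",d["frame"][:,:,::-1])
    print(n,d["fx"],d["fy"],d["cx"],d["cy"],d["k1"]);print(np.round(d["cam_to_world"],3))
o=ctrl.get_obs();print(o)
E
```

```text
pics
top 465.07272680295046 465.07272680295046 272.2803061965176 211.03572391811298 -0.07181455871397806
[[-0.012 -0.996  0.093  0.392]
 [-1.     0.01  -0.018 -0.025]
 [ 0.017 -0.094 -0.995  1.4  ]
 [ 0.     0.     0.     1.   ]]
side 494.77233665347194 494.77233665347194 282.43725263753896 218.9318225801958 -0.07246035694885875
[[ 0.949 -0.139  0.284  0.109]
 [-0.317 -0.434  0.843 -1.27 ]
 [ 0.006 -0.89  -0.456  0.739]
 [ 0.     0.     0.     1.   ]]
{'t': 0.1, 'q': array([-1.32401807e+00,  5.33446352e-02,  1.61418593e+00,  9.95607352e-06,
        1.47599570e+00, -1.18960875e-01]), 'dq': array([-0.00050441, -0.0032523 , -0.00247851,  0.00045228,  0.00064285,
       -0.00015162]), 'effort': array([ 5.61167981e-04, -3.94904423e+01, -3.71362424e+01, -8.43607040e-05,
        3.93456707e-03,  3.85111070e-05]), 'tool_pos': array([ 0.22340917, -0.58309095,  0.23013514]), 'tool_rot': array([-3.08731160e+00, -5.70952522e-01,  1.78333451e-04]), 'contact_force': array([-0.02156893, -0.70944877, -0.24981778]), 'wrist_torque': array([ 0.04695062, -0.02586003, -0.03383781]), 'grip_force': 0.0, 'opening': 0.08502774744718815}
```

View pics/top0.png

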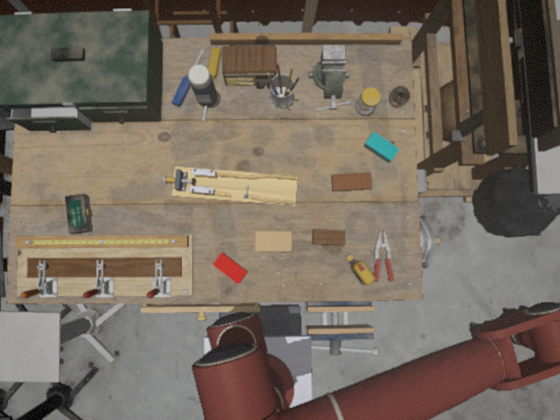

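View pics/side0.png

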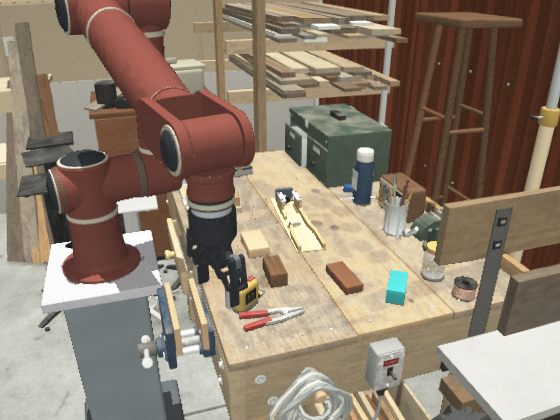

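Top view: the candidates for the block are brown (328,237), brown (351,182), cork-coloured (273,241), red (230,267) and turquoise (381,146). The last two are ruled out by colour. (328,237) is about 32 px, or 94 mm, long, so it is the likely work block. (351,182) is about 117 mm, so it is the flat one. The chute runs from its infeed at (297,190) to the buffer at (180,180). The side view shows the same layout with the gripper near (235,280). Next I measure and take a close crop.

```bash
cat > h.py <<'E'
import numpy as np,cv2
def rays(d,uv):
    uv=np.asarray(uv,float).reshape(-1,1,2)
    K=np.array([[d["fx"],0,d["cx"]],[0,d["fy"],d["cy"]],[0,0,1]]);
    p=cv2.undistortPoints(uv,K,np.array([float(d["k1"]),0,0,0]))[:,0]
    return np.c_[p,np.ones(len(p))]
def plane(d,uv,z):
    T=d["cam_to_world"];r=rays(d,uv)@T[:3,:3].T
    return T[:3,3]+r*((z-T[2,3])/r[:,2])[:,None]
def depth(d,uv):
    uv=np.asarray(uv).reshape(-1,2);T=d["cam_to_world"]
    z=d["range_z"][uv[:,1].astype(int),uv[:,0].astype(int)]
    return T[:3,3]+(rays(d,uv)*z[:,None])@T[:3,:3].T
E
python3 - <<'E'
from h import *
d=np.load("pics/top0.npz");f=d["frame"];hsv=cv2.cvtColor(f,cv2.COLOR_RGB2HSV)
for n,c in dict(brownA=(328,237),brownB=(351,182),cork=(273,241)).items():
    print(n,hsv[c[1],c[0]],"bench",hsv[c[1]+16,c[0]], "depth z",np.round(depth(d,[c,(c[0],c[1]+18)])[:,2],4))
# height map mask: points 12..60mm above bench
vv,uu=np.mgrid[120:290,160:420];P=depth(d,np.c_[uu.ravel(),vv.ravel()]);Z=P[:,2].reshape(uu.shape)
m=((Z>0.011)&(Z<0.08)).astype(np.uint8)
cs,_=cv2.findContours(m,cv2.RETR_EXTERNAL,cv2.CHAIN_APPROX_NONE)
for c in cs:
    if cv2.contourArea(c)<150: continue
    q=np.zeros_like(m);cv2.drawContours(q,[c],-1,1,-1);k=(q*m).ravel()>0
    zt=np.median(P[k,2]);w=plane(d,c[:,0]+[160,120],zt)[:,:2]
    r=cv2.minAreaRect((w*1000).astype(np.float32));print(c[:,0].mean(0)+[160,120],"z",round(zt,4),np.round(r[0],1),np.round(r[1],1),round(r[2],1))
a=cv2.resize(f[150:210,160:310],None,fx=5,fy=5,interpolation=2)
b=cv2.resize(f[160:280,220:380],None,fx=5,fy=5,interpolation=2)
s=np.load("pics/side0.npz")["frame"];e=cv2.resize(s[175:300,225:385],None,fx=5,fy=4.8,interpolation=2)
cv2.imwrite("pics/a.png",a[:,:,::-1]);cv2.imwrite("pics/e.png",e[:,:,::-1])
E
```

```text
brownA [ 15 104 115] bench [ 20  51 130] depth z [0.0366 0.0057]
brownB [ 14 112 132] bench [ 17  78 160] depth z [ 0.0219 -0.0011]
cork [ 19  82 187] bench [ 18  57 139] depth z [0.0279 0.0014]
[368.  269.6] z 0.0619 [ 341.1 -315.3] [73.4 87.6] 1.4
[229.73333333 267.28      ] z 0.0378 [357.2  76.6] [95.  46.3] 51.5
[175.9244186  261.62790698] z 0.0225 [375.  236.2] [161.7  95. ] 0.2
[272.83783784 241.09009009] z 0.0286 [432.4 -50.6] [106.3  58.9] 89.3
[328.98913043 236.90217391] z 0.0378 [ 442.9 -213.6] [97.3 44.2] 88.6
[351.28971963 181.62616822] z 0.022 [ 607.6 -288.6] [ 52.2 119.2] 2.8
[243.26244344 175.29864253] z 0.0232 [627.3  34.3] [318.7  23.9] 85.2
[192.06542056 185.60280374] z 0.0409 [588.9 177. ] [202.3  61. ] 61.7
[380.63414634 146.8902439 ] z 0.0374 [ 710.7 -378.4] [96.  54.9] 54.7
```

View pics/a.png

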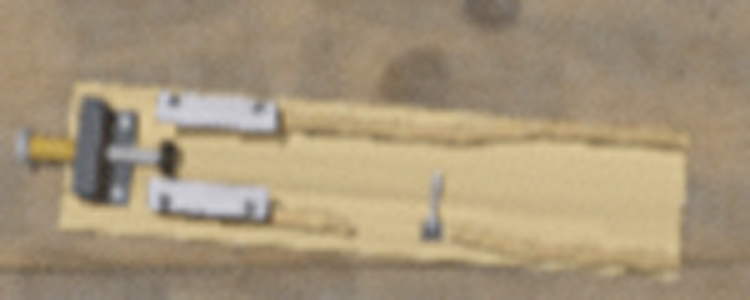

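View pics/e.png

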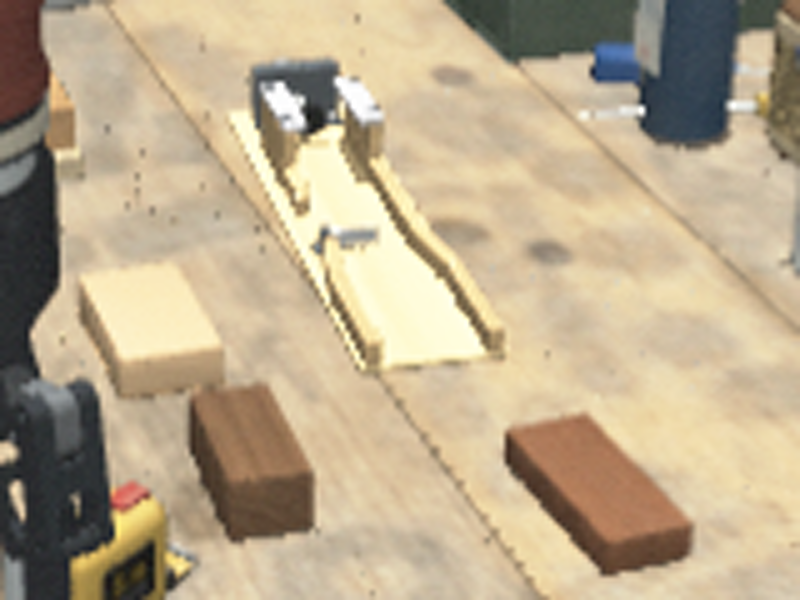

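Crop a shows the chute corners at about (298,177), (296,205), (175,167) and (172,196) in top pixels, with the hinge at (246,196) and the buffer pad at (194,181). Crop e confirms the choice: the dark brown block at (328,237) is the narrow, tall one. (351,182) is low and long, and the cork one is at (273,241). Next I fit the chute frame.

```bash
python3 - <<'E'
from h import *
d=np.load("pics/top0.npz");f=d["frame"];hsv=cv2.cvtColor(f,cv2.COLOR_RGB2HSV)
roi=np.zeros(f.shape[:2],np.uint8);roi[158:214,165:305]=1
m=((hsv[...,1]>75)&(hsv[...,2]>165)).astype(np.uint8)*roi
m=cv2.morphologyEx(m,cv2.MORPH_CLOSE,np.ones((5,5)))
c=max(cv2.findContours(m,cv2.RETR_EXTERNAL,cv2.CHAIN_APPROX_NONE)[0],key=cv2.contourArea)[:,0]
w=plane(d,c,0.006)[:,:2]*1000
r=cv2.minAreaRect(w.astype(np.float32));print(r);print(np.round(cv2.boxPoints(r),1))
a=np.deg2rad(85.2);e=np.array([np.cos(a),np.sin(a)]);
for it in range(3):
    n=np.array([-e[1],e[0]]);s=w@e;t=w@n
    mid=(s>s.min()+20)&(s<s.max()-60);tm=(t.max()+t.min())/2
    L=[np.polyfit(s[mid&k],t[mid&k],1) for k in (t>tm+20,t<tm-20)]
    # robust trim
    sl=[];of=[]
    for k in (t>tm+20,t<tm-20):
        S,T=s[mid&k],t[mid&k]
        for _ in range(4):
            p=np.polyfit(S,T,1);q=abs(T-np.polyval(p,S));S,T=S[q<max(1.5,np.median(q)*2)],T[q<max(1.5,np.median(q)*2)]
        sl.append(p[0]);of.append(np.polyval(p,s.mean()))
    print("slopes",sl,"offs",of)
    e=e+np.mean(sl)*n;e/=np.linalg.norm(e)
n=np.array([-e[1],e[0]]);s=w@e;t=w@n;tc=np.mean(of)
end=s[(abs(t-tc)<30)&(s<s.mean())];print("ang",np.degrees(np.arctan2(e[1],e[0])),"tc",tc,"s0",np.median(end),"s1 ",np.percentile(s,97))
O=e*(np.median(end)+150)+n*tc;print("origin",O)
H=plane(d,[(246.2,195.8),(247.4,185.5)],0.021)[:,:2]*1000-O;print("hinge/tip in chute (0,29),(0,-6):",H@e,H@n)
# buffer pad, wall depth check
vv,uu=np.mgrid[160:212,165:305];P=depth(d,np.c_[uu.ravel(),vv.ravel()])*1000
q=P[:,:2]-O;X=q@e;Y=q@n
for lab,k in dict(wall=(abs(P[:,2]-22)<4)&(X>-145)&(X<-65),strip=(P[:,2]>46)&(P[:,2]<60)&(X<170)&(X>80),stop=(P[:,2]>42)&(X>185)).items():
    for s_ in (1,-1):
        kk=k&(Y*s_>0);print(lab,s_,kk.sum(),np.round(np.r_[np.percentile(X[kk],[3,50,97]),np.percentile(Y[kk],[3,50,97])],1))
# work block
vv,uu=np.mgrid[225:250,305:350];P=depth(d,np.c_[uu.ravel(),vv.ravel()])*1000;k=P[:,2]>30;print("block top mean",P[k].mean(0),cv2.minAreaRect(P[k,:2].astype(np.float32)))
E
```

```text
((602.0750122070312, 63.449554443359375), (418.38848876953125, 93.6251449584961), 85.34713745117188)
[[ 538.4 -141.3]
 [ 631.8 -148.9]
 [ 665.7  268.2]
 [ 572.4  275.8]]
slopes [np.float64(-0.0008100539757256362), np.float64(-0.0025873978842586133)] offs [np.float64(-550.8470592335227), np.float64(-638.7225137307064)]
slopes [np.float64(0.0008884999183880962), np.float64(-0.0008889198072313027)] offs [np.float64(-550.6131795057096), np.float64(-638.4885347145157)]
slopes [np.float64(0.0008887098418655576), np.float64(-0.0008887098937590841)] offs [np.float64(-550.6131504859231), np.float64(-638.4885056981265)]
ang 85.1026582368665 tc -594.5508280920249 s0 -70.60730222273712 s1  307.56480715442666
origin [599.15808643  28.34563656]
hinge/tip in chute (0,29),(0,-6): [-3.21115959 -4.32546659] [30.82128958 -0.41763142]
wall 1 77 [-143.  -107.8  -67.    34.5   39.7   44.2]
wall -1 78 [-142.  -105.6  -67.5  -39.7  -34.5  -29.6]
strip 1 142 [ 93.7 127.3 159.9  18.5  26.8  34.7]
strip -1 139 [ 94.3 126.9 159.8 -32.8 -24.9 -16.9]
stop 1 57 [195.1 201.9 209.6   1.5  15.3  29.9]
stop -1 59 [194.8 202.1 210.  -29.5 -15.   -0.8]
block top mean [ 441.58107753 -212.76477102   54.97892169] ((434.5264587402344, -143.12612915039062), (55.79451370239258, 244.50469970703125), 6.879539489746094)
```

```bash
cat >> h.py <<'E'
ANG=np.deg2rad(84.69);E_=np.array([np.cos(ANG),np.sin(ANG)]);N_=np.array([-E_[1],E_[0]]);O_=np.array([597.2,25.9])
def chute(p): q=np.asarray(p)[...,:2]*1000-O_; return np.stack([q@E_,q@N_],-1)
E
python3 - <<'E'
from h import *
for nm,(r0,r1,c0,c1) in dict(top=(225,250,305,350),side=(245,290,255,295)).items():
    d=np.load(f"pics/{nm}0.npz");vv,uu=np.mgrid[r0:r1,c0:c1];P=depth(d,np.c_[uu.ravel(),vv.ravel()])*1000
    k=(P[:,2]>34)&(P[:,2]<42)&(P[:,0]>400)&(P[:,0]<480);print(nm,k.sum(),P[k].mean(0),cv2.minAreaRect(P[k,:2].astype(np.float32)))
    # chute via walls
    v,u=np.mgrid[150:260,160:340];P=depth(d,np.c_[u.ravel(),v.ravel()]);C=chute(P);Z=P[:,2]*1000
    for l,k in dict(wall=(abs(Z-21)<4)&(C[:,0]>-145)&(C[:,0]<-65),strip=(Z>48)&(Z<58)&(C[:,0]<170)&(C[:,0]>80),pad=(Z>15)&(Z<40)&(C[:,0]>120)&(C[:,0]<180)&(abs(C[:,1])<13)).items():
        for s in (1,-1):
            kk=k&(C[:,1]*s>0)&(abs(C[:,1])<50)
            if kk.sum()>3: print(" ",l,s,kk.sum(),np.round(np.r_[np.percentile(C[kk,0],[3,50,97]),np.percentile(C[kk,1],[3,50,97])],1))
d=np.load("pics/top0.npz");print("pad face",chute(plane(d,[(196,181.4),(192,181.2)],0.031)))
E
```

```text
top 388 [ 442.25619177 -215.2777087    37.99248395] ((443.233154296875, -215.2847137451172), (95.01457214355469, 44.25358200073242), 89.07552337646484)
  wall 1 76 [-141.7 -105.5  -67.8   32.1   37.2   41.9]
  wall -1 72 [-141.9 -107.4  -67.3  -41.9  -36.5  -32.2]
  strip 1 129 [ 96.1 129.6 162.4  17.6  26.   33.8]
  strip -1 126 [ 98.  130.  163.2 -33.9 -25.4 -17.8]
  pad 1 19 [1.572e+02 1.619e+02 1.784e+02 1.000e-01 3.200e+00 1.080e+01]
  pad -1 17 [157.5 163.  177.7 -10.3  -4.   -0.4]
side 357 [ 443.18763564 -218.57965573   37.64638746] ((443.642333984375, -215.31243896484375), (100.38213348388672, 45.4997444152832), 86.297607421875)
  wall 1 52 [-140.8 -107.6  -69.4   29.3   35.7   39.7]
  wall -1 51 [-141.1 -109.9  -65.7  -44.4  -37.6  -33.5]
  strip 1 58 [ 94.9 126.3 164.4  15.3  25.1  31.5]
  strip -1 53 [ 94.7 125.3 159.7 -36.  -27.3 -19.5]
  pad 1 5 [1.547e+02 1.583e+02 1.651e+02 1.000e-01 1.900e+00 4.300e+00]
  pad -1 20 [155.2 159.  162.2 -11.3  -6.7  -0.6]
pad face [[ 1.51196736e+02 -3.56104388e-01]
 [ 1.63127663e+02  2.25653032e-02]]
```

Emit:
{"op": "send_rows", "data": {"rows": [[8.5,[0,0,0],-10],[8.5,[0,0,0],-10],[8.5,[0,0,0],-10],[8.5,[0,0,0],-10],[8.5,[0,0,0],-10],[8.5,[0,0,0],-10],[8.5,[0,0,0],-10],[8.5,[0,0,0],-10],[8.5,[0,0,0],-10],[8.5,[0,0,0],-10]], "newtons": 40}}

```text
t: 1.35
tool_pos: [0.2235, -0.5833, 0.2306]
tool_rot: [-1.54, -2.737, -0.001]
contact_force: [-0.2, -0.0, 0.5]
opening: 0.0847
grip_force: 0.0
```

The chute frame now fits: walls at ±37 mm and strips centred at x 130. The buffer face is at about 155 mm. The block centre is at about (443,-215), 38 mm high, with its long axis at about 88.7°. I'll grip it 34 mm behind the centre, so the fingers stay clear of the strips.

Emit:
{"op": "send_rows", "data": {"rows": [[8.5,[0,0,0],8.2],[8.5,[0,0,0],8.2],[8.5,[0,0,0],8.2],[8.5,[0,0,0],8.0]]}}

```text
t: 1.85
tool_pos: [0.2234, -0.5833, 0.2305]
tool_rot: [-2.257, -2.183, -0.001]
contact_force: [0.3, -0.5, 0.2]
opening: 0.0852
grip_force: 0.0
```

Emit:
{"op": "send_rows", "data": {"rows": [[8.5,[4.24,2.64,0],0],[8.5,[4.24,2.64,0],0],[8.5,[4.24,2.64,0],0],[8.5,[4.24,2.64,0],0],[8.5,[4.24,2.64,0],0],[8.5,[4.24,2.64,0],0],[8.5,[4.24,2.64,0],0],[8.5,[4.24,2.64,0],0],[8.5,[0,0,4],0],[8.5,[0,0,4],0]]}}

```text
t: 3.1
tool_pos: [0.4449, -0.2499, 0.1506]
tool_rot: [2.25, 2.191, 0.0]
contact_force: [-0.2, -0.2, -0.9]
opening: 0.0846
grip_force: 0.0
```

Emit:
{"op": "send_rows", "data": {"rows": [[8.5,[0,0,4],0],[8.5,[0,0,0],0],[8.5,[0,0,0],0]]}}

```text
t: 3.48
tool_pos: [0.445, -0.2511, 0.1127]
tool_rot: [2.252, 2.188, 0.0]
contact_force: [-0.0, 0.1, 0.9]
opening: 0.085
grip_force: 0.0
```

```bash
cat >> h.py <<'E'
def where(o):
    R=cv2.Rodrigues(np.array(o["tool_rot"]))[0];yaw=np.degrees(np.arctan2(R[1,0],R[0,0]))
    p=np.array(o["tool_pos"]);f=np.array(o["contact_force"])
    print("t",round(o["t"],2),"tcp mm",np.round(p*1000,1),"yaw",round(yaw,2),"tilt",np.round(np.degrees(np.arccos(-R[2,2])),2),"chute xy",np.round(chute(p),1),"F tool",np.round(R.T@f,1),"F feed",round(f[:2]@E_,1),"open",round(o["opening"]*1000,1),"grip",round(o["grip_force"],1))
    return R,p
def goto(o,xy,z,yawdeg):  # tool-axis shift in cm, turn in deg
    R,p=where(o);yaw=np.degrees(np.arctan2(R[1,0],R[0,0]))
    t=np.array([*xy,z])/1000.
    print("shift cm",np.round(R.T@(t-p)*100,2),"turn",round(yaw-yawdeg,2))
E
python3 - <<'E'
from station import ctrl
from h import *
goto(ctrl.get_obs(),(442.1,-249.3),16,88.7)
E
```

```text
t 3.48 tcp mm [ 445.  -251.1  112.7] yaw 88.35 tilt 0.1 chute xy [-289.9  125.9] F tool [ 0.1 -0.  -0.9] F feed 0.1 open 85.0 grip 0.0
shift cm [ 0.19 -0.31  9.67] turn -0.35
```

Emit:
{"op": "send_rows", "data": {"rows": [[8.5,[0.2,-0.3,3],-0.3],[8.5,[0,0,3],0],[8.5,[0,0,2],0],[8.5,[0,0,1.7],0],[8.5,[0,0,0],0],[8.5,[0,0,0],0]]}}

```text
t: 4.22
tool_pos: [0.4424, -0.2493, 0.0157]
tool_rot: [2.246, 2.194, 0.001]
contact_force: [0.1, 0.0, -0.1]
opening: 0.0849
grip_force: 0.0
```

Emit:
{"op": "send_rows", "data": {"rows": [[3.5,[0,0,0],0],[3.5,[0,0,0],0],[3.5,[0,0,0],0],[3.5,[0,0,0],0],[3.5,[0,0,0],0],[3.5,[0,0,0],0],[3.5,[0,0,0],0],[3.5,[0,0,0],0]], "newtons": 60}}

```text
t: 5.22
tool_pos: [0.4422, -0.2491, 0.0152]
tool_rot: [2.246, 2.194, 0.0]
contact_force: [-0.2, -0.2, 5.7]
opening: 0.044
grip_force: 63.3
```

```bash
python3 - <<'E'
from station import ctrl
from h import *
where(ctrl.get_obs())
E
```

```text
t 5.22 tcp mm [ 442.2 -249.1   15.2] yaw 88.66 tilt 0.1 chute xy [-288.1  128.9] F tool [-0.2 -0.2 -5.7] F feed -0.2 open 44.0 grip 63.3
```

Emit:
{"op": "send_rows", "data": {"rows": [[3.5,[0,0,-2],0],[3.5,[0,0,-3],0],[3.5,[0,0,-3],0],[3.5,[0,0,0],0],[3.5,[0,0,0],0]]}}

```text
t: 5.85
tool_pos: [0.4406, -0.2479, 0.0928]
tool_rot: [-2.246, -2.194, 0.001]
contact_force: [0.4, 0.2, -0.2]
opening: 0.0438
grip_force: 62.8
```

```bash
python3 - <<'E'
from station import ctrl
from h import *
xy=O_+E_*-126
goto(ctrl.get_obs(),xy,80,84.69)
d=ctrl.get_image("side");cv2.imwrite("pics/g1.png",cv2.resize(d["frame"][170:310,180:340],None,fx=4,fy=4,interpolation=2)[:,:,::-1])
E
```

```text
t 5.85 tcp mm [ 440.6 -247.9   92.8] yaw 88.66 tilt 0.14 chute xy [-287.1  130.6] F tool [0.3 0.4 0.2] F feed 0.3 open 43.8 grip 62.8
shift cm [15.16 14.15  1.27] turn 3.97
```

View pics/g1.png

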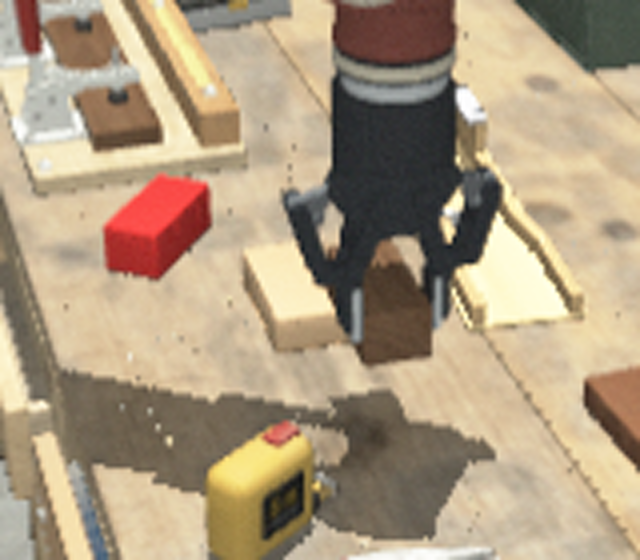

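The picture shows the block held level at crop (400,330). The fingertips at about (355,340) are only about 13 to 15 mm above its underside, which would touch the 22 mm wall tops. I'll set it down and grip again 6 mm higher.

Emit:
{"op": "send_rows", "data": {"rows": [[3.5,[0,0,3],0],[3.5,[0,0,3],0],[3.5,[0,0,1.6],0],[3.5,[0,0,0.1],0],[3.5,[0,0,0],0],[3.5,[0,0,0],0]]}}

```text
t: 6.65
tool_pos: [0.4416, -0.2486, 0.0175]
tool_rot: [2.247, 2.195, 0.0]
contact_force: [-0.2, 0.1, -0.6]
opening: 0.044
grip_force: 63.9
```

Emit:
{"op": "send_rows", "data": {"rows": [[6.5,[0,0,0],0],[6.5,[0,0,0],0],[6.5,[0,0,0],0],[6.5,[0,0,-0.5],0],[6.5,[0,0,0],0]]}}

```text
t: 7.28
tool_pos: [0.4419, -0.2489, 0.023]
tool_rot: [2.246, 2.194, 0.0]
contact_force: [-0.3, 0.5, 0.3]
opening: 0.0651
grip_force: 0.0
```

```bash
python3 - <<'E'
from station import ctrl
from h import *
goto(ctrl.get_obs(),(442.1,-249.3),22,88.7)
E
```

```text
t 7.28 tcp mm [ 441.9 -248.9   23. ] yaw 88.66 tilt 0.08 chute xy [-288.   129.2] F tool [ 0.5 -0.3 -0.3] F feed 0.5 open 65.1 grip 0.0
shift cm [-0.04  0.02  0.1 ] turn -0.04
```

Emit:
{"op": "send_rows", "data": {"rows": [[3.5,[0,0,0.1],0],[3.5,[0,0,0],0],[3.5,[0,0,0],0],[3.5,[0,0,0],0],[3.5,[0,0,0],0],[3.5,[0,0,0],0]]}}

```text
t: 8.02
tool_pos: [0.4418, -0.2489, 0.0217]
tool_rot: [2.247, 2.195, 0.0]
contact_force: [2.0, -1.5, 3.9]
opening: 0.0438
grip_force: 62.8
```

Emit:
{"op": "send_rows", "data": {"rows": [[3.5,[0,0,-2],0],[3.5,[0,0,-3],0],[3.5,[0,0,-2],0],[3.5,[3.7,3.5,0],1],[3.5,[3.7,3.5,0],1],[3.5,[3.7,3.5,0],1],[3.5,[3.7,3.5,0],1],[3.5,[0,0,0],0],[3.5,[0,0,0],0]]}}

```text
t: 9.15
tool_pos: [0.5873, -0.1074, 0.0899]
tool_rot: [-2.32, -2.115, 0.003]
contact_force: [-0.8, -0.3, -1.3]
opening: 0.0438
grip_force: 62.3
```

```bash
python3 - <<'E'
from station import ctrl
from h import *
xy=O_+E_*-126
goto(ctrl.get_obs(),xy,60,84.69)
d=ctrl.get_image("top");f=d["frame"];np.savez("pics/top1.npz",**d)
cv2.imwrite("pics/g2.png",cv2.resize(f[140:240,180:340],None,fx=5,fy=5,interpolation=2)[:,:,::-1])
d=ctrl.get_image("side");np.savez("pics/side1.npz",**d);cv2.imwrite("pics/g3.png",cv2.resize(d["frame"][150:270,230:390],None,fx=5,fy=5,interpolation=2)[:,:,::-1])
E
```

```text
t 9.15 tcp mm [ 587.3 -107.4   89.9] yaw 84.69 tilt 0.18 chute xy [-133.7   -2.5] F tool [-0.3 -0.7  1.3] F feed -0.3 open 43.8 grip 62.3
shift cm [ 0.76 -0.24  2.99] turn 0.0
```

View pics/g3.png

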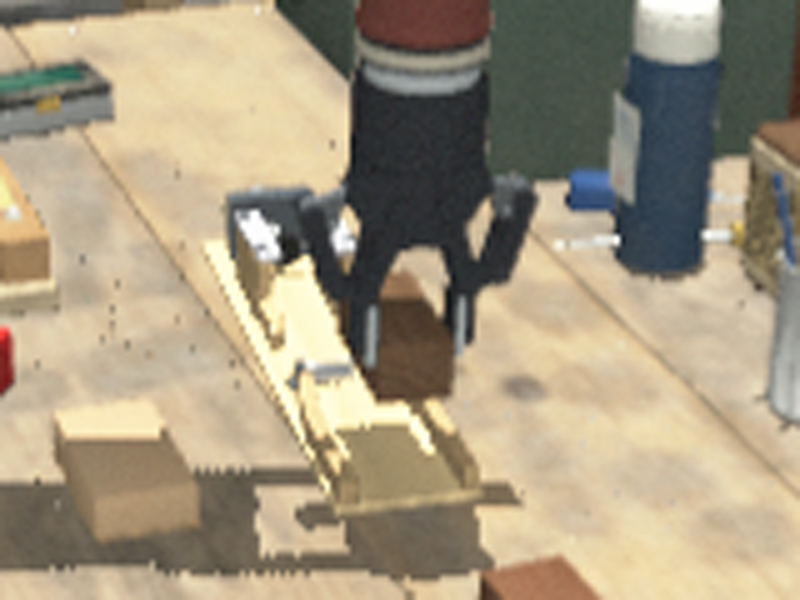

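Side view: the block is level in the gripper at crop (410,345), just above the infeed, with the tips well above its underside. I check the held block's lateral line against the chute using depth.

```bash
python3 - <<'E'
from h import *
d=np.load("pics/top1.npz");v,u=np.mgrid[140:240,180:340]
P=depth(d,np.c_[u.ravel(),v.ravel()]);C=chute(P);Z=P[:,2]*1000
k=(Z>100)&(Z<112)&(abs(C[:,1])<45)&(C[:,0]>-120)&(C[:,0]<20)
print(k.sum(),Z[k].mean(),cv2.minAreaRect(C[k].astype(np.float32)))
for x in range(-90,-45,8):
    q=k&(abs(C[:,0]-x)<4)
    if q.sum()>5: print(x,q.sum(),np.round(np.percentile(C[q,1],[2,50,98]),1))
print("front",np.percentile(C[k,0],[95,99]))
E
```

```text
169 105.65906680391834 ((-85.6573715209961, -2.050294876098633), (45.19814682006836, 66.37139129638672), 88.58970642089844)
-90 29 [-16.6   6.9  19.8]
-66 16 [-24.1 -13.2  -0.1]
-58 41 [-23.4  -1.3  18.9]
-50 8 [-19.9   0.3  18.5]
front [-54.14097814 -52.95262825]
```

Emit:
{"op": "send_rows", "data": {"rows": [[3.5,[0.8,-0.25,2],0],[3.5,[0,0,2],0],[3.5,[0,0,1.3],0],[3.5,[0,0,0.5],0],[3.5,[0,0,0.2],0],[3.5,[0,0,0],0],[3.5,[0,0,0],0]]}}

```text
t: 10.12
tool_pos: [0.5874, -0.0997, 0.0321]
tool_rot: [2.322, 2.115, 0.001]
contact_force: [-0.3, -0.1, -1.0]
opening: 0.0437
grip_force: 62.3
```

```bash
python3 - <<'E'
from station import ctrl
from h import *
goto(ctrl.get_obs(),O_+E_*-126,28,84.69)
E
```

```text
t 10.12 tcp mm [587.4 -99.7  32.1] yaw 84.66 tilt 0.08 chute xy [-125.9   -1.9] F tool [-0.2 -0.3  1. ] F feed -0.2 open 43.7 grip 62.3
shift cm [-0.01 -0.19  0.41] turn -0.03
```

Emit:
{"op": "send_rows", "data": {"rows": [[3.5,[0,-0.2,0.3],0],[3.5,[0,0,0.1],0],[3.5,[0,0,0],0]]}}

```text
t: 10.5
tool_pos: [0.5849, -0.0993, 0.0277]
tool_rot: [-2.322, -2.116, 0.0]
contact_force: [-2.6, 0.1, 2.9]
opening: 0.0433
grip_force: 62.6
```

Emit:
{"op": "send_rows", "data": {"rows": [[3.5,[1,0,0],0],[3.5,[1,0,0],0],[3.5,[1,0,0],0],[3.5,[0,0,0],0]]}}

```text
t: 11.0
tool_pos: [0.5882, -0.0678, 0.0277]
tool_rot: [-2.321, -2.116, -0.003]
contact_force: [0.9, 3.0, 4.5]
opening: 0.0437
grip_force: 62.9
```

```bash
python3 - <<'E'
from station import ctrl
from h import *
goto(ctrl.get_obs(),O_+E_*-96,28,84.69)
E
```

```text
t 11.0 tcp mm [588.2 -67.8  27.7] yaw 84.7 tilt 0.11 chute xy [-94.2   0.3] F tool [ 3.1  0.7 -4.5] F feed 3.1 open 43.7 grip 62.9
shift cm [-0.18  0.03 -0.03] turn 0.01
```

Emit:
{"op": "send_rows", "data": {"rows": [[3.5,[1,0,-0.03],0],[3.5,[1,0,0],0],[3.5,[1,0,0],0],[3.5,[1,0,0],0],[3.5,[0,0,0],0]]}}

```text
t: 11.62
tool_pos: [0.5924, -0.0289, 0.0278]
tool_rot: [2.322, 2.114, 0.004]
contact_force: [4.3, 0.1, 0.3]
opening: 0.0435
grip_force: 62.5
```

```bash
python3 - <<'E'
from station import ctrl
from h import *
goto(ctrl.get_obs(),O_+E_*52,28,84.69)
E
```

```text
t 11.62 tcp mm [592.4 -28.9  27.8] yaw 84.63 tilt 0.16 chute xy [-55.   -0.3] F tool [ 0.5  4.2 -0.3] F feed 0.5 open 43.5 grip 62.5
shift cm [ 1.07e+01 -4.00e-02 -1.00e-02] turn -0.06
```

Emit:
{"op": "send_rows", "data": {"rows": [[3.5,[1,0,0],0],[3.5,[1,0,0],0],[3.5,[1,0,0],0],[3.5,[1,0,0],0],[3.5,[0,0,0],0]]}}

```text
t: 12.25
tool_pos: [0.5953, 0.012, 0.0277]
tool_rot: [-2.321, -2.115, -0.003]
contact_force: [3.3, 2.3, 1.8]
opening: 0.0438
grip_force: 62.7
```

```bash
python3 - <<'E'
from station import ctrl
from h import *
goto(ctrl.get_obs(),O_+E_*40,28,84.69)
E
```

```text
t 12.25 tcp mm [595.3  12.   27.7] yaw 84.69 tilt 0.13 chute xy [-14.1   0.6] F tool [ 2.7  3.1 -1.8] F feed 2.6 open 43.8 grip 62.7
shift cm [ 5.41  0.06 -0.01] turn 0.0
```

Emit:
{"op": "send_rows", "data": {"rows": [[3.5,[1,0,0],0],[3.5,[1,0,0],0],[3.5,[1,0,0],0],[3.5,[1,0,0],0],[3.5,[1,0,0],0],[3.5,[0,0,0],0]]}}

```text
t: 13.0
tool_pos: [0.5999, 0.0615, 0.0277]
tool_rot: [-2.321, -2.116, -0.002]
contact_force: [2.5, 0.3, 3.3]
opening: 0.0435
grip_force: 62.7
```

```bash
python3 - <<'E'
from station import ctrl
from h import *
goto(ctrl.get_obs(),O_+E_*60,28,84.69)
d=ctrl.get_image("top");np.savez("pics/top2.npz",**d);cv2.imwrite("pics/g4.png",cv2.resize(d["frame"][140:230,160:310],None,fx=5,fy=5,interpolation=2)[:,:,::-1])
E
```

```text
t 13.0 tcp mm [599.9  61.5  27.7] yaw 84.7 tilt 0.11 chute xy [35.7  0.6] F tool [ 0.6  2.4 -3.3] F feed 0.5 open 43.5 grip 62.7
shift cm [ 2.43  0.06 -0.02] turn 0.01
```

View pics/g4.png

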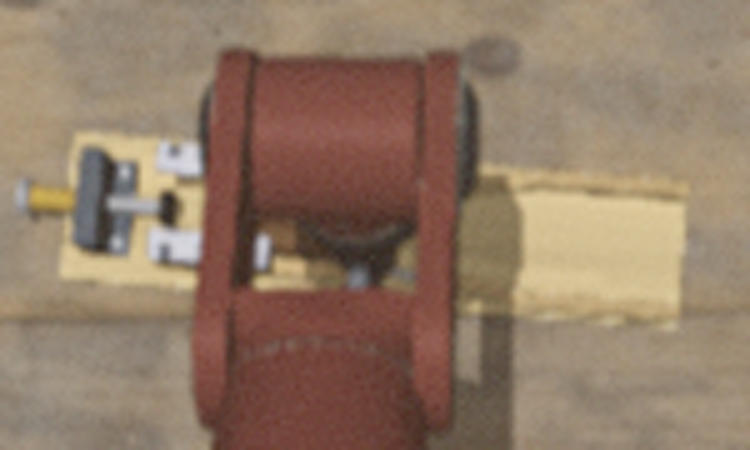

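Top view: the block's front end shows under the wrist at crop (285,237), entering the pocket. The pad is ahead at crop (168,207). I continue, then go slowly.

Emit:
{"op": "send_rows", "data": {"rows": [[3.5,[0.8,0,-0.02],0],[3.5,[0.8,0,0],0],[3.5,[0.8,0,0],0],[3.5,[0.5,0,0],0],[3.5,[0,0,0],0],[3.5,[0,0,0],0]]}}

```text
t: 13.8
tool_pos: [0.6024, 0.0898, 0.0278]
tool_rot: [-2.322, -2.114, -0.002]
contact_force: [2.5, 2.1, 3.1]
opening: 0.0435
grip_force: 62.7
```

```bash
python3 - <<'E'
from station import ctrl
from h import *
goto(ctrl.get_obs(),O_+E_*73,28,84.69)
E
```

```text
t 13.8 tcp mm [602.4  89.8  27.8] yaw 84.65 tilt 0.1 chute xy [64.1  0.8] F tool [ 2.3  2.3 -3.1] F feed 2.3 open 43.5 grip 62.7
shift cm [ 0.89  0.08 -0.02] turn -0.04
```

Emit:
{"op": "send_rows", "data": {"rows": [[3.5,[0.2,0,0],0],[3.5,[0.2,0,0],0],[3.5,[0,0,0],0]]}}

```text
t: 14.18
tool_pos: [0.6027, 0.0927, 0.0277]
tool_rot: [-2.323, -2.115, 0.001]
contact_force: [1.9, -3.9, 3.2]
opening: 0.0435
grip_force: 62.8
```

```bash
python3 - <<'E'
from station import ctrl
from h import *
goto(ctrl.get_obs(),O_+E_*73,28,84.69)
E
```

```text
t 14.18 tcp mm [602.7  92.7  27.7] yaw 84.65 tilt 0.03 chute xy [67.   0.7] F tool [-3.7  2.3 -3.2] F feed -3.7 open 43.5 grip 62.8
shift cm [ 0.6   0.07 -0.03] turn -0.04
```

Emit:
{"op": "send_rows", "data": {"rows": [[3.5,[0.15,0,0],0],[3.5,[0.15,0,0],0],[3.5,[0,0,0],0]]}}

```text
t: 14.55
tool_pos: [0.603, 0.0961, 0.0277]
tool_rot: [-2.322, -2.115, -0.0]
contact_force: [0.3, -2.9, 3.6]
opening: 0.0436
grip_force: 62.8
```

```bash
python3 - <<'E'
from station import ctrl
from h import *
goto(ctrl.get_obs(),O_+E_*73,28,84.69)
E
```

```text
t 14.55 tcp mm [603.   96.1  27.7] yaw 84.66 tilt 0.02 chute xy [70.4  0.7] F tool [-2.9  0.6 -3.6] F feed -2.9 open 43.6 grip 62.8
shift cm [ 0.26  0.07 -0.03] turn -0.03
```

Emit:
{"op": "send_rows", "data": {"rows": [[3.5,[0.15,0,-0.05],0],[3.5,[0.1,0,0],0],[3.5,[0,0,0],0]]}}

```text
t: 14.92
tool_pos: [0.6032, 0.0986, 0.0279]
tool_rot: [-2.322, -2.116, -0.0]
contact_force: [3.4, -2.6, -1.8]
opening: 0.0435
grip_force: 62.3
```

```bash
python3 - <<'E'
from station import ctrl
from h import *
where(ctrl.get_obs())
E
```

```text
t 14.93 tcp mm [603.2  98.6  27.9] yaw 84.67 tilt 0.02 chute xy [72.9  0.7] F tool [-2.3  3.6  1.8] F feed -2.3 open 43.5 grip 62.3
```

Emit:
{"op": "send_rows", "data": {"rows": [[3.5,[0.15,0,0],0],[3.5,[0,0,0],0]]}}

```text
t: 15.18
tool_pos: [0.6034, 0.1, 0.0281]
tool_rot: [-2.322, -2.115, -0.0]
contact_force: [2.4, -2.1, -1.0]
opening: 0.0435
grip_force: 62.3
```

```bash
python3 - <<'E'
from station import ctrl
from h import *
where(ctrl.get_obs())
E
```

```text
t 15.18 tcp mm [603.4 100.   28.1] yaw 84.66 tilt 0.01 chute xy [74.4  0.7] F tool [-1.9  2.6  1. ] F feed -1.9 open 43.5 grip 62.3
```

Emit:
{"op": "send_rows", "data": {"rows": [[3.5,[0.15,0,0],0],[3.5,[0,0,0],0]]}}

```text
t: 15.42
tool_pos: [0.6035, 0.1015, 0.0283]
tool_rot: [-2.322, -2.115, -0.0]
contact_force: [2.8, -1.1, -1.5]
opening: 0.0436
grip_force: 62.3
```

```bash
python3 - <<'E'
from station import ctrl
from h import *
where(ctrl.get_obs())
E
```

```text
t 15.43 tcp mm [603.5 101.5  28.3] yaw 84.66 tilt 0.01 chute xy [75.9  0.7] F tool [-0.8  2.9  1.5] F feed -0.8 open 43.6 grip 62.3
```

Emit:
{"op": "send_rows", "data": {"rows": [[3.5,[0.15,0,0],0],[3.5,[0,0,0],0]]}}

```text
t: 15.68
tool_pos: [0.6036, 0.1026, 0.0283]
tool_rot: [2.322, 2.116, -0.001]
contact_force: [2.5, -3.4, -0.7]
opening: 0.0436
grip_force: 62.3
```

```bash
python3 - <<'E'
from station import ctrl
from h import *
where(ctrl.get_obs())
E
```

```text
t 15.68 tcp mm [603.6 102.6  28.3] yaw 84.66 tilt 0.04 chute xy [77.   0.7] F tool [-3.2  2.8  0.7] F feed -3.2 open 43.6 grip 62.3
```

Emit:
{"op": "send_rows", "data": {"rows": [[3.5,[0.15,0,0],0],[3.5,[0,0,0],0]]}}

```text
t: 15.92
tool_pos: [0.6037, 0.1037, 0.0283]
tool_rot: [2.322, 2.115, -0.002]
contact_force: [1.7, -4.8, 0.4]
opening: 0.0437
grip_force: 62.4
```

```bash
python3 - <<'E'
from station import ctrl
from h import *
where(ctrl.get_obs())
d=ctrl.get_image("top");np.savez("pics/top3.npz",**d)
P=cv2.resize(d["frame"][155:210,165:265],None,fx=8,fy=8,interpolation=2);cv2.imwrite("pics/g5.png",P[:,:,::-1])
E
```

```text
t 15.93 tcp mm [603.7 103.7  28.3] yaw 84.67 tilt 0.08 chute xy [78.1  0.7] F tool [-4.6  2.1 -0.4] F feed -4.6 open 43.7 grip 62.4
```

View pics/g5.png

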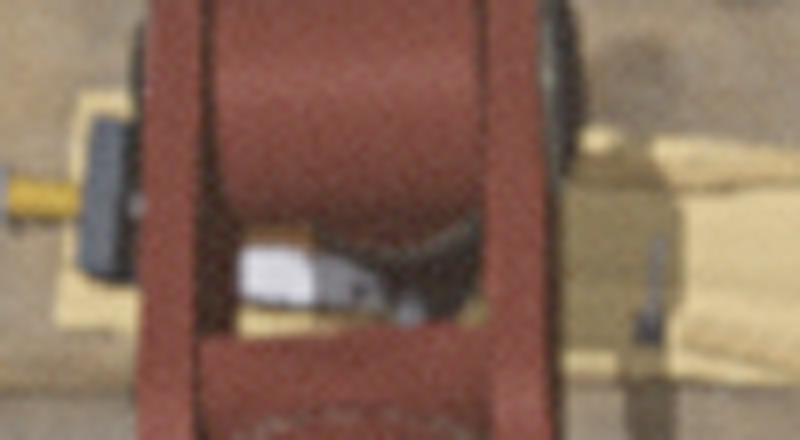

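The flap is shut behind the block at crop (655,290). The force is rising at about 2 N/mm, so this is the buffer. I keep pressing.

Emit:
{"op": "send_rows", "data": {"rows": [[3.5,[0.15,0,0],0],[3.5,[0.1,0,0],0],[3.5,[0,0,0],0]]}}

```text
t: 16.35
tool_pos: [0.6039, 0.1053, 0.0283]
tool_rot: [2.321, 2.115, -0.004]
contact_force: [1.5, -8.6, 1.2]
opening: 0.0432
grip_force: 62.4
```

```bash
python3 - <<'E'
from station import ctrl
from h import *
where(ctrl.get_obs())
E
```

```text
t 16.35 tcp mm [603.9 105.3  28.3] yaw 84.67 tilt 0.18 chute xy [79.7  0.7] F tool [-8.5  2.3 -1.1] F feed -8.5 open 43.2 grip 62.4
```

Emit:
{"op": "send_rows", "data": {"rows": [[3.5,[0.12,0,0],0],[3.5,[0,0,0],0]]}}

```text
t: 16.6
tool_pos: [0.604, 0.1061, 0.0283]
tool_rot: [2.321, 2.114, -0.005]
contact_force: [0.8, -9.9, 1.3]
opening: 0.044
grip_force: 62.5
```

```bash
python3 - <<'E'
from station import ctrl
from h import *
where(ctrl.get_obs())
E
```

```text
t 16.6 tcp mm [604.  106.1  28.3] yaw 84.68 tilt 0.23 chute xy [80.4  0.7] F tool [-9.8  1.7 -1.3] F feed -9.8 open 44.0 grip 62.5
```

Emit:
{"op": "send_rows", "data": {"rows": [[3.5,[0.12,0,0],0],[3.5,[0,0,0],0],[3.5,[0,0,0],0],[3.5,[0,0,0],0],[3.5,[0,0,0],0],[3.5,[0,0,0],0],[3.5,[0,0,0],0]]}}

```text
t: 17.48
tool_pos: [0.604, 0.1068, 0.0283]
tool_rot: [2.32, 2.114, -0.006]
contact_force: [0.1, -10.8, 1.9]
opening: 0.0435
grip_force: 62.5
```

```bash
python3 - <<'E'
from station import ctrl
from h import *
where(ctrl.get_obs())
E
```

```text
t 17.48 tcp mm [604.  106.8  28.3] yaw 84.68 tilt 0.27 chute xy [81.2  0.7] F tool [-10.7   1.1  -1.8] F feed -10.7 open 43.5 grip 62.5
```

Emit:
{"op": "send_rows", "data": {"rows": [[3.5,[-0.2,0,0],0],[3.5,[-0.2,0,0],0],[3.5,[-0.3,0,0],0],[3.5,[-0.3,0,0.03],0],[3.5,[0,0,0],0],[3.5,[0,0,0],0]]}}

```text
t: 18.23
tool_pos: [0.6034, 0.0997, 0.028]
tool_rot: [-2.322, -2.115, -0.001]
contact_force: [3.1, 1.2, -0.2]
opening: 0.0434
grip_force: 62.3
```

Emit:
{"op": "send_rows", "data": {"rows": [[5.5,[0,0,0],0],[5.5,[0,0,0],0],[6.5,[0,0,0],0],[6.5,[0,0,0],0],[6.5,[0,0,-0.5],0],[6.5,[0,0,-1],0],[6.5,[0,0,-2],0],[6.5,[0,0,-4],0],[6.5,[0,0,-4],0]]}}

```text
t: 19.35
tool_pos: [0.6036, 0.0992, 0.1457]
tool_rot: [2.322, 2.115, 0.002]
contact_force: [0.0, -0.6, 0.6]
opening: 0.065
grip_force: 0.0
```

Emit:
{"op": "send_rows", "data": {"rows": [[6.5,[-5,0,-2],0],[6.5,[-5,0,0],0],[6.5,[-5,0,0],0],[6.5,[-5,0,0],0],[6.5,[-5,0,0],0],[6.5,[0,0,0],0],[6.5,[0,0,0],0]]}}

```text
t: 20.23
tool_pos: [0.5804, -0.1495, 0.1642]
tool_rot: [2.322, 2.115, 0.002]
contact_force: [-0.0, 0.1, -0.7]
opening: 0.065
grip_force: 0.0
```

```bash
python3 - <<'E'
from station import ctrl
from h import *
where(ctrl.get_obs())
d=ctrl.get_image("top");v,u=np.mgrid[150:215,160:310]
P=depth(d,np.c_[u.ravel(),v.ravel()]);C=chute(P);Z=P[:,2]*1000
k=(Z>38)&(Z<47)&(abs(C[:,1])<26)&(C[:,0]>20)&(C[:,0]<94);print(k.sum(),Z[k].mean(),"rear x",np.percentile(C[k,0],[1,3]),"y",np.percentile(C[k,1],[2,98]))
cv2.imwrite("pics/g6.png",cv2.resize(d["frame"][150:215,160:310],None,fx=5,fy=5,interpolation=2)[:,:,::-1])
E
```

```text
t 20.23 tcp mm [ 580.4 -149.5  164.2] yaw 84.64 tilt 0.08 chute xy [-176.2    0.5] F tool [ 0.1 -0.   0.7] F feed 0.1 open 65.0 grip 0.0
155 43.37739108854459 rear x [59.81958812 60.58017197] y [-20.48270334  23.21841308]
```

View pics/g6.png

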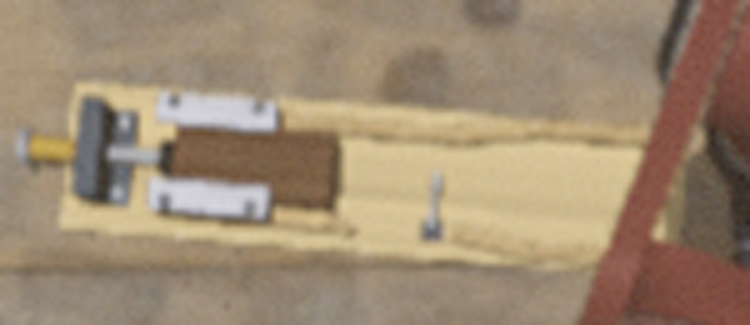

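The block lies flat in the pocket with its rear end at chute x 60 (crop (338,172)). The flap is shut behind it at crop (433,205), and the gripper is clear. I hand the job in.

```bash
python3 -c "
from station import ctrl
print(ctrl.finish_job())"
```

```text
the job is handed in; nothing more can be done
None
```

The narrow, tall block went through the flap, pressed the buffer at about 10.7 N for over half a second and was let go behind the shut flap; I handed the job in at about 20 s, and no verdict came back.

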